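Load a battery into the test jig and lock it

ROBOT

A 7-joint arm with a two-finger parallel gripper is mounted at the origin on the work surface. World frame = base frame: x ahead of the robot, y to its left, z up, the work surface at z = 0. Lengths are in m, angles in rad, forces in N, time in s.
With the tool pointing down it reaches from about 0.35 to 0.9 m from the base axis. Payload 19.9 kg.
Tool frame: the origin (TCP) lies at the very end of the fingers, on their centre line; the grasp point (between the pads) lies 19 mm behind it; z points along the fingers, y is the direction in which the jaws open and shut (so a half turn about z gives the same grasp; the last joint's range is limited). The gripper opens to 85 mm and grips with 20 to 120 N. Pads are 22 mm wide; open, the fingers measure 114 mm over their backs; the gripper's body (76 mm by 85 mm) begins 54 mm behind the grasp point. The pads swing forward as they close: fully open they stand 13 mm farther back than shut.
Start: joints at [1.302, 0.417, -0.01, 1.614, 0.005, 1.111, -0.053], TCP at [0.141, -0.609, 0.231] pointing down, gripper open.
Joint ranges: [-2.81, 2.81], [-0.39, 2.02], [-1.27, 1.25], [0.06, 2.57], [-1.19, 4.33], [0.19, 2], [-2.82, 2.82]. Speed limits (rad/s): [1.89, 1.89, 2.39, 2.39, 3.01, 3.01, 3.01].

INTERFACE

Orientations are given as a rotation vector (axis times angle).
In Python, from workcell import get_state, get_image, camera_info, close_job, look_for gives the robot as it stands. The module is installed in compiled form; this text tells all that it offers.
- The arm moves only by the tool drive_tool, never from a script. Its argument "deltas" is a list of rows, each an object with "offset": the shift along the tool's x, y, z in m, a list of three; "twist": the turn about the tool's z in rad; "claw": the opening, from 0 (shut) to 1 (fully open). A call has 1 to 10 rows; each row is the pose to reach, as a shift and turn from the pose commanded when the call began, along the tool's axes at that moment; what a row does not reach only later rows make up. A row lasts 1/10 s, in which the tool goes at most 50 mm and 8.59 degrees, less where a joint would pass 70% of its speed; a pose out of reach is approached as far as the arm can. A call with a gripper value outside its range is refused whole. The fingers move at their own pace and stop on an object; "force" is the grip in N (left out, the last holds). Time passes only in rows, so rows that repeat a pose let the fingers close. It gives the time, the measured TCP pose, the force and the opening at its end, in the units of the state.
- get_state(): the state, without advancing time (a new reading comes with each control period).
- get_image(name): name is "scene" or "top"; returns the picture (480x640x3 uint8, red, green, blue); there is no depth.
- camera_info(name): a dict with "K" (3x3 intrinsics, pixels), "R" (3x3) and "t" (3): a world point X has camera coordinates R X + t. Camera axes: x right, y down, z forward; pixel columns grow to the right and rows downward; lengths in m; the calibration is good to about 2 mm. A picture is of the moment at which its call begins. camera_info takes no time and is no camera call.
- close_job(): hands the job in, once; it reports no verdict.
Trained networks look in the newest picture that a camera, given by its name, has taken for a name from the list of things; names that differ only in an ending like _2 or _b are one class to them, and where a whole thing is asked for, a point or a joint stands for the part that bears it (a point fixed in the world has none). Each returns a list of dicts, best first, with "score" (0 to 1); they miss things now and then, are a little off and sometimes report something else, mostly with a low value. They report only what shows in the picture. A call takes as long as a camera call. They do not tell look-alikes from the thing itself.
- look_for(label, camera): "bbox" ([left, top, right, bottom] in pixels, round what is visible of it).
The state is a dict: "t": time; "joint_pos": joint angles; "dq": joint speeds; "joint_efforts": joint torques, N m; "position": TCP position; "tcp_rot": TCP orientation; "force": force on the tool from outside, world axes, zero at the start; "ft_torque": the same for the moment, N m; "gripper_width": finger opening in m.
Only numpy, scipy, OpenCV 4.12 (cv2) and the standard library are available. Lean on these libraries where they do the work, as an engineer would, in place of code of your own. Each camera call takes 0.05 s, during which the arm holds its last target.

TASK

Someone parked the amber flux jar in the empty pocket of the teal battery test jig: take it out and set it down upright, wholly on the yellow square coaster, without dropping it. Then push the black battery along the jig's channel, without lifting it out, until it drops flat into the pocket, and finally swing the red-knobbed locking lever fully shut across the battery. Leave the green spool, the screwdriver and the spatula lying about the jig where they are.

Things in the scene. Friction and masses are not known exactly. Their poses are not given: they have to be found in the camera images.
- jig: teal battery test jig fixed to the bench; origin on the bench surface, z up. In its frame: base plate x -70 to +70, y -160 to +130 mm, 26 mm thick. A channel 66 mm wide runs along y in the middle, between two dark rails 12 mm thick with tops at z 50 mm. The battery slides along it towards +y into the pocket
- deck_edge (a point): middle of the edge where the channel's aluminium deck ends and the pocket begins (jig frame x 0, y +11, z +40 mm), axes as the jig's. The deck, top 40 mm above the bench, runs from here 171 mm towards -y, and is open at that end
- pocket (a point): centre of the pocket's floor (jig frame x 0, y +60, z +26 mm), axes as the jig's. The pocket is 66 (x) x 98 (y) mm, its floor 14 mm below the deck; past its +y end stands an end wall 11 mm thick, top at z 50 mm
- lever (a joint): angle of the steel locking lever about its upright pivot, rad: 0 = fully shut (a stop), lying across the pocket and pointing to the jig's -x; grows as it opens towards the jig's +y, up to 1.7. Stiff (about 1 N at the knob), stays where left. Arm 18 mm wide, 53 to 65 mm above the bench; it clears a seated battery by 3 mm but not a tilted one
- lever_pivot (a point): the lever's pivot axis, 53 mm above the bench (jig frame x +57, y +60 mm); a hub of 26 mm diameter, top at z 67 mm
- lever_knob (a point): centre of the top of the red upright knob at the lever's end: cylinder 20 mm diameter, top 100 mm above the bench, standing 35 mm above the arm; 125 mm from the pivot
- battery: black battery pack, a block 60 (x) x 90 (y) x 24 (z) mm with a white and orange label, lying on the channel's deck with its long side along the channel; origin: centre of its underside, z up. When seated, its top is 50 mm above the bench
- jar: amber flux jar with a white screw cap, 45 mm diameter, 70 mm tall, standing at the start in the pocket (its top 96 mm above the bench); origin: centre of its underside
- coaster: yellow square coaster fixed to the bench, 150 x 150 x 4 mm; origin: centre of its underside, so its top is at z 4 mm
- spool: green solder-wire spool standing on end, 60 mm diameter, 42 mm tall; bystander, leave it alone; origin: centre of its underside
- screwdriver: screwdriver lying on the bench, 170 mm long; bystander, leave it alone; origin: at its underside
- spatula: spatula (pry tool) lying on the bench, 180 mm long; bystander, leave it alone; origin: at its underside
Things that resemble listed ones, but are neither listed nor needed, are in the scene too. What is shaped like the battery but blue is not meant. Of the things that look like the jar, the smaller one is meant.

How it is judged:
On the way, in this order (a step that is already met when the one before it is completed fails the run):
1. the jar stands upright on the coaster, let go (x of jar in the frame of coaster between -0.065 and 0.065 m and y of jar in the frame of coaster between -0.065 and 0.065 m and z of jar in the frame of coaster below 0.009 m and angle between jar's own z axis and vertical below 0.12 rad and linear speed of jar below 0.03 m/s and contact force between the fingers and jar below 0.1 N), for 0.2 s.
2. the battery lies flat in the pocket while the lever is still open (x of battery in the frame of pocket between -0.008 and 0.008 m and y of battery in the frame of pocket between -0.01 and 0.01 m and z of battery in the frame of pocket below 0.004 m and angle between the z axis of battery and the z axis of pocket, either way round below 0.06 rad and linear speed of battery below 0.03 m/s and value of joint lever above 0.5 rad), for 0.1 s.
3. the lever is shut (value of joint lever below 0.08 rad), for 0.1 s.
At the end, for the whole second after the job is handed in: The jar stands upright (within 0.12 rad) and still on the coaster, its centre within 65 mm of the coaster's centre along each of its sides; the battery lies flat (within 0.06 rad) and still in the pocket, within 4 mm of its floor; the lever is within 0.08 rad of fully shut (x of jar in the frame of coaster between -0.065 and 0.065 m and y of jar in the frame of coaster between -0.065 and 0.065 m and z of jar in the frame of coaster below 0.009 m and angle between jar's own z axis and vertical below 0.12 rad and linear speed of each of jar, battery below 0.03 m/s and x of battery in the frame of pocket between -0.008 and 0.008 m and y of battery in the frame of pocket between -0.01 and 0.01 m and z of battery in the frame of pocket below 0.004 m and angle between the z axis of battery and the z axis of pocket, either way round below 0.06 rad and value of joint lever below 0.08 rad); the robot touches nothing.
It fails at once if the battery is lifted more than about 20 mm above the channel's deck (z of battery in the frame of pocket above 0.035 m).
It fails at once if the jar is tipped by more than 0.6 rad (angle between jar's own z axis and vertical above 0.6 rad).
It fails at once if the jar is let go more than 30 mm above the coaster (x of jar in the frame of coaster between -0.09 and 0.09 m and y of jar in the frame of coaster between -0.09 and 0.09 m and z of jar in the frame of coaster above 0.034 m and contact force between the fingers and jar below 0.05 N).
It fails at once if a bystander (spool, screwdriver or spatula) is moved more than 30 mm (distance of any of spool, screwdriver, spatula from where it was at the start of the episode above 0.03 m).
It also fails if it takes over 69 s, if anything falls off the work surface, if the arm or the gripper's body presses on something with over 40 N, if the wrist force passes 120 N, or if a joint passes its speed limit or range.

## Working session

There is one attempt and no reset: what is moved stays moved. The work goes in short steps, Python scripts to look and compute and a tool call to move; the robot and the scene stay as the last step left them, time stands still between calls to the robot, and variables do not carry over. Pictures are saved under pics/ and viewed, and the job is handed in when it is done.

Besides the shell and the picture viewer there is one more tool, called after ">>>" in YAML: its name, and indented under it one key for each argument. drive_tool: Moves the arm, as the interface text tells. Its arguments: {"type":"object","properties":{"deltas":{"type":"array","items":{"type":"object","properties":{"offset":{"type":"array","items":{"type":"number"}},"twist":{"type":"number"},"claw":{"type":"number"}}}},"force":{"type":"number"}},"required":["deltas"]}

```bash
mkdir -p pics
python3 - <<'E'
from workcell import *
import cv2
s=get_state();print(s)
for n in("scene","top"):
    im=get_image(n);cv2.imwrite(f"pics/{n}0.png",im[:,:,::-1])
    c=camera_info(n);print(n,c)
E
```

```text
{'t': 0.0, 'joint_pos': array([ 1.30250967,  0.41797318, -0.0102811 ,  1.61418153,  0.00470953,
        1.1106922 , -0.05302481]), 'dq': array([ 1.13430614e-03,  1.40942300e-03,  7.13889729e-04, -1.21618888e-03,
       -9.10838559e-07, -5.08984873e-04, -2.28212830e-03]), 'joint_efforts': array([-1.33109370e-04, -8.64448214e+01,  6.78748749e-01, -4.34899771e+01,
        1.91310514e-02,  7.49025203e-03,  6.88457112e-05]), 'position': array([ 0.1404254 , -0.6086615 ,  0.23065777]), 'tcp_rot': array([-3.12022434e+00, -3.55285839e-01,  3.88203034e-04]), 'force': array([0.36188455, 0.68128523, 0.81946157]), 'ft_torque': array([-0.01212785,  0.01337744,  0.04240096]), 'gripper_width': 0.08547194357391306}
scene {'K': array([[541.75047267,   0.        , 316.46206775],
       [  0.        , 541.75047267, 224.08521375],
       [  0.        ,   0.        ,   1.        ]]), 'R': array([[ 0.76725136,  0.64123939, -0.01172172],
       [ 0.53061982, -0.64494724, -0.54998696],
       [-0.36023319,  0.41575847, -0.83509098]]), 't': array([-0.41137357, -0.21689564,  1.4655876 ])}
top {'K': array([[600.52485777,   0.        , 326.9822899 ],
       [  0.        , 600.52485777, 231.17989572],
       [  0.        ,   0.        ,   1.        ]]), 'R': array([[ 2.24963796e-03, -9.99942592e-01, -1.04762306e-02],
       [-9.86662119e-01, -5.14332545e-04, -1.62780832e-01],
       [ 1.62766099e-01,  1.07026979e-02, -9.86606634e-01]]), 't': array([0.03803655, 0.52940148, 1.20696677])}
```

View pics/scene0.png

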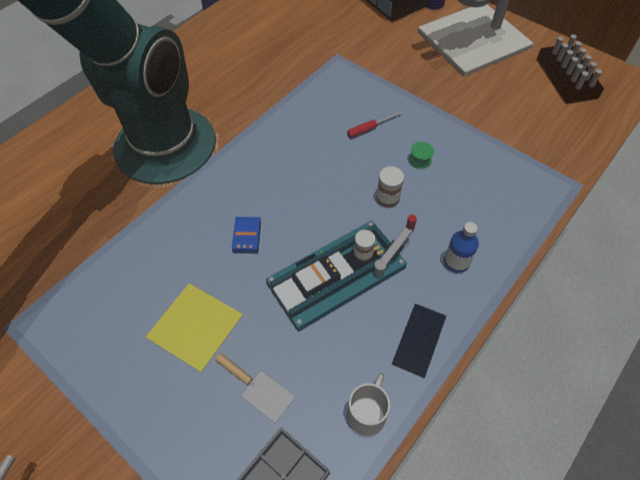

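View pics/top0.png

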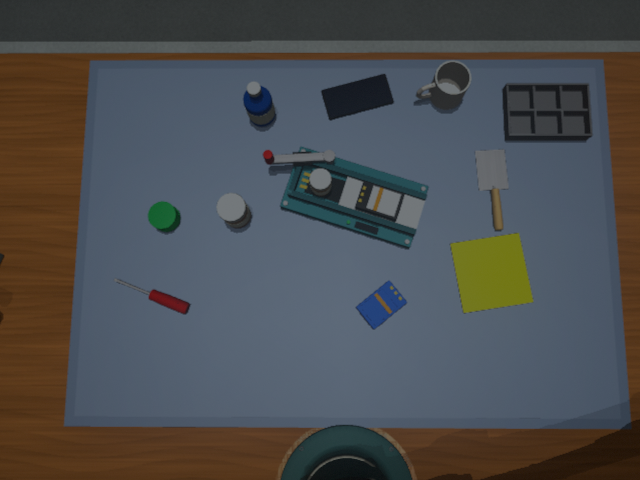

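Run:
```python
import cv2,numpy as np
a=cv2.imread("pics/scene0.png")[200:340,250:430];b=cv2.imread("pics/top0.png")[135:255,200:440]
cv2.imwrite("pics/c1.png",cv2.resize(a,None,fx=4.2,fy=4.2,interpolation=cv2.INTER_CUBIC))
cv2.imwrite("pics/c2.png",cv2.resize(b,None,fx=3.3,fy=3.3,interpolation=cv2.INTER_CUBIC))
from workcell import look_for
for l in("jig","battery","jar","coaster","lever_knob","spool","spatula","screwdriver"):
  for c in("top","scene"):
    print(l,c,[(np.round(d["bbox"]).tolist(),round(d["score"],2)) for d in look_for(l,c)][:3])
```

```text
jig top [([260.0, 146.0, 426.0, 244.0], 0.62)]
jig scene [([265.0, 215.0, 415.0, 331.0], 0.81)]
battery top [([351.0, 183.0, 402.0, 218.0], 0.73), ([356.0, 278.0, 407.0, 332.0], 0.57)]
battery scene [([234.0, 215.0, 260.0, 257.0], 0.6), ([292.0, 255.0, 339.0, 300.0], 0.58), ([266.0, 213.0, 415.0, 333.0], 0.46)]
jar top [([310.0, 171.0, 332.0, 196.0], 0.84), ([214.0, 192.0, 250.0, 229.0], 0.64)]
jar scene [([355.0, 228.0, 376.0, 265.0], 0.84), ([378.0, 166.0, 403.0, 210.0], 0.56)]
coaster top [([451.0, 239.0, 535.0, 314.0], 0.78)]
coaster scene [([144.0, 285.0, 243.0, 373.0], 0.81)]
lever_knob top [([261.0, 153.0, 333.0, 168.0], 0.79)]
lever_knob scene [([376.0, 213.0, 419.0, 270.0], 0.97)]
spool top [([146.0, 201.0, 180.0, 232.0], 0.57), ([310.0, 168.0, 329.0, 198.0], 0.49)]
spool scene [([409.0, 140.0, 432.0, 168.0], 0.85)]
spatula top [([113.0, 277.0, 190.0, 316.0], 0.71), ([476.0, 152.0, 507.0, 230.0], 0.61)]
spatula scene []
screwdriver top [([113.0, 278.0, 190.0, 315.0], 0.69), ([262.0, 146.0, 426.0, 249.0], 0.28)]
screwdriver scene [([349.0, 112.0, 404.0, 137.0], 0.53)]
```

View pics/c1.png

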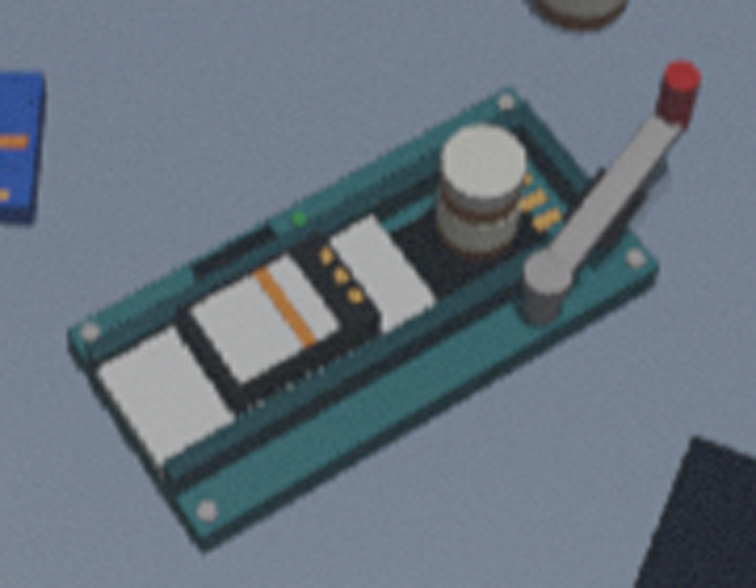

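View pics/c2.png

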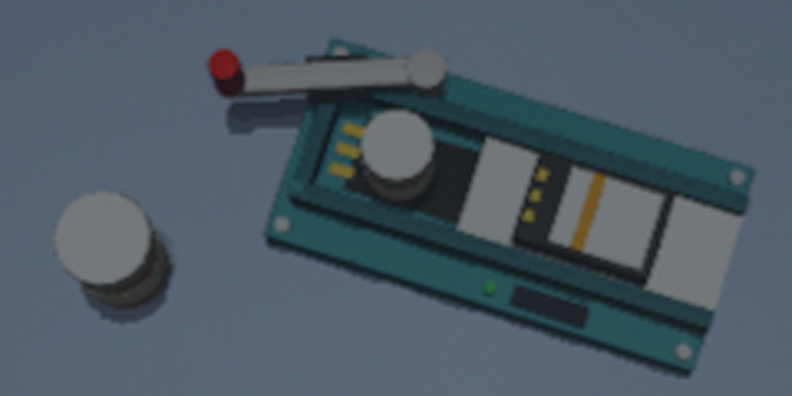

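```bash
cat > h.py <<'E'
import numpy as np,cv2
from workcell import camera_info
from scipy.optimize import least_squares
C={n:camera_info(n) for n in("top","scene")}
def P(n):
    c=C[n];return c["K"]@np.c_[c["R"],c["t"]]
def proj(n,X):
    p=P(n)@np.append(X,1);return p[:2]/p[2]
def tri(a,b):
    X=cv2.triangulatePoints(P("top"),P("scene"),np.float64(a).reshape(2,1),np.float64(b).reshape(2,1)).ravel();return X[:3]/X[3]
def atz(n,p,z):
    c=C[n];d=c["R"].T@np.linalg.inv(c["K"])@np.array([*p,1.]);o=-c["R"].T@c["t"];return o+d*(z-o[2])/d[2]
def T(u):return np.array(u)/3.3+[200,135]
def S(u):return np.array(u)/4.2+[250,200]
E
python3 - <<'E'
from h import *
np.set_printoptions(precision=4,suppress=True)
cs={(70,130):((333,38),(657,265)),(-70,130):((267,238),(515,88)),(-70,-160):((690,372),(72,333)),(70,-160):((753,168),(205,537))}
def res(p):
    r=[]
    for (x,y),(a,b) in cs.items():
        c,s=np.cos(p[2]),np.sin(p[2]);X=[p[0]+(c*x-s*y)/1e3,p[1]+(s*x+c*y)/1e3,.026]
        r+=list(proj("top",X)-T(a))+list(proj("scene",X)-S(b))
    return r
for k,(a,b) in cs.items(): print(k,tri(T(a),S(b)))
f=least_squares(res,[.6,0,0.3]);p=f.x;print(p,np.round(f.fun,1))
np.save("jig.npy",p)
c,s=np.cos(p[2]),np.sin(p[2]);R=np.array([[c,-s],[s,c]])
def J(X):return np.r_[R.T@(X[:2]-p[:2]),X[2]]*1e3
for n,a,b,z in(("jar",(397,145),(484,160),.096),("knob",(224,63),(682,73),.1),("piv",(427,68),(549,272),.067)):
    X=tri(T(a),S(b));print(n,X,J(X),atz("top",T(a),z),atz("scene",S(b),z),J(atz("top",T(a),z)))
for a in((548,152),(515,242),(672,195),(645,280)):print("bt",J(atz("top",T(a),.064)))
for a in((320,235),(380,320),(180,320),(240,405)):print("bs",J(atz("scene",S(a),.064)))
for n in C:
    im=cv2.imread(f"pics/{n}0.png");h=cv2.cvtColor(im,cv2.COLOR_BGR2HSV)
    m=cv2.inRange(h,(22,150,80),(38,255,255));cn=max(cv2.findContours(m,0,2)[0],key=cv2.contourArea)
    r=cv2.boxPoints(cv2.minAreaRect(cn));ap=cv2.approxPolyDP(cn,8,True)[:,0];print(n,ap.tolist(),[atz(n,q,.004)[:2] for q in ap],np.mean([atz(n,q,.004) for q in ap],0))
E
```

```text
(70, 130) [0.7191 0.0968 0.0247]
(-70, 130) [0.5881 0.1405 0.0198]
(-70, -160) [ 0.4997 -0.1329  0.0175]
(70, -160) [ 0.6323 -0.1761  0.0225]
[ 0.6146 -0.0041 -0.3096] [-1.2 -1.4  0.5 -0.2 -1.8 -1.6 -1.8 -1.2  0.7 -1.  -2.4 -1.   0.4 -1.
 -1.5  0.2]
jar [0.6294 0.0532 0.0941] [-3.3679 59.0219 94.0938] [0.6278 0.052  0.096 ] [0.6312 0.0538 0.096 ] [-4.5158 57.3659 96.    ]
knob [0.6797 0.1597 0.1004] [ 12.0908 175.7538 100.3915] [0.6788 0.1586 0.1   ] [0.6806 0.1615 0.1   ] [ 11.5119 174.5023 100.    ]
piv [0.687  0.0352 0.0654] [56.9912 59.4411 65.4025] [0.6853 0.0338 0.067 ] [0.6888 0.0363 0.067 ] [55.729  57.6194 67.    ]
bt [ 27.6453 -31.3187  64.    ]
bt [-33.7518 -28.8396  64.    ]
bt [  24.8316 -113.4387   64.    ]
bt [ -32.1229 -113.0023   64.    ]
bs [-25.7111 -25.6434  64.    ]
bs [ 33.0512 -27.0941  64.    ]
bs [ -22.3885 -113.3506   64.    ]
bs [  35.0151 -112.7559   64.    ]
top [[517, 233], [451, 244], [464, 312], [532, 301]] [array([ 0.5321, -0.3676]), array([ 0.5082, -0.2259]), array([ 0.3642, -0.2486]), array([ 0.3874, -0.392 ])] [ 0.448  -0.3085  0.004 ]
scene [[203, 352]] [array([ 0.5082, -0.3384])] [ 0.5082 -0.3384  0.004 ]
```

```bash
cat >> h.py <<'E'
from workcell import get_state
from scipy.spatial.transform import Rotation as Ro
def W(x,y):
    p=np.load("jig.npy");c,s=np.cos(p[2]),np.sin(p[2]);return [p[0]+(c*x-s*y)/1e3,p[1]+(s*x+c*y)/1e3]
def go(X,jaw=None):
    """offset for world target X; jaw=jig-frame angle of tool y (mod pi)"""
    s=get_state();R=Ro.from_rotvec(s["tcp_rot"]).as_matrix();p=np.load("jig.npy")
    az=np.arctan2(R[1,1],R[0,1])-p[2]
    tw=None
    if jaw is not None: tw=-((jaw-az+np.pi/2)%np.pi-np.pi/2)
    q=np.array(s["position"])[:2]-p[:2];c,si=np.cos(p[2]),np.sin(p[2])
    print("t %.2f pos"%s["t"],np.round(s["position"],4),"jig",np.round([1e3*(c*q[0]+si*q[1]),1e3*(-si*q[0]+c*q[1])],1),"w %.4f"%s["gripper_width"],"F",np.round(s["force"],1),"az",round(az,3),"tz",np.round(R[:,2],3),"q",np.round(s["joint_pos"],2))
    print(" offset",np.round(R.T@(np.array(X)-s["position"]),4),"twist",tw)
E
python3 -c "
from h import *
print(W(-3,59));go([.6295,.053,.2],np.pi/2)"
```

```text
[np.float64(0.6297572666922873), np.float64(0.05305438385939439)]
t 0.90 pos [ 0.1405 -0.609   0.2313] jig [-267.3 -720.6] w 0.0857 F [-0.6  0.4 -0.1] az -1.034 tz [-0.  0. -1.] q [ 1.3   0.42 -0.01  1.61  0.    1.11 -0.05]
 offset [ 0.6253 -0.5351  0.0313] twist 0.5363633150401075
```

Candidates for the jar, in top-view pixels: (320,180), which is small and stands in the pocket, and (232,210), which is bigger and on the bench. I take the one at (320,180). Candidates for the battery: (378,200) is black and in the channel, and (381,305) is blue. I take the black one. The crops confirm both choices, and the heights check out: jar top 94 (96), knob 100 (100), hub 65 (67).

>>> drive_tool:
  deltas:
    - {"offset":[0.625,-0.535,0.0],"twist":0.536,"claw":1}
    - {"offset":[0.625,-0.535,0.0],"twist":0.536,"claw":1}
    - {"offset":[0.625,-0.535,0.0],"twist":0.536,"claw":1}
    - {"offset":[0.625,-0.535,0.0],"twist":0.536,"claw":1}
    - {"offset":[0.625,-0.535,0.0],"twist":0.536,"claw":1}
    - {"offset":[0.625,-0.535,0.0],"twist":0.536,"claw":1}
    - {"offset":[0.625,-0.535,0.0],"twist":0.536,"claw":1}
    - {"offset":[0.625,-0.535,0.0],"twist":0.536,"claw":1}
    - {"offset":[0.625,-0.535,0.0],"twist":0.536,"claw":1}
    - {"offset":[0.625,-0.535,0.0],"twist":0.536,"claw":1}
  force: 30

```text
t: 1.9
position: [0.4346, -0.2105, 0.2317]
tcp_rot: [3.104, -0.484, 0.001]
force: [0.2, -0.9, 0.1]
gripper_width: 0.0854
```

```bash
python3 -c "
from h import *
go([.6295,.053,.2],np.pi/2)"
```

```text
t 1.90 pos [ 0.4346 -0.2105  0.2317] jig [-108.6 -251.5] w 0.0854 F [ 0.2 -0.9  0.1] az -1.571 tz [ 0.001 -0.    -1.   ] q [ 0.59  0.17 -0.23  1.95  0.04  1.03 -1.54]
 offset [ 0.1054 -0.3104  0.0317] twist 0.0001680191497683836
```

>>> drive_tool:
  deltas:
    - {"offset":[0.105,-0.31,0.03],"claw":1}
    - {"offset":[0.105,-0.31,0.03],"claw":1}
    - {"offset":[0.105,-0.31,0.03],"claw":1}
    - {"offset":[0.105,-0.31,0.03],"claw":1}
    - {"offset":[0.105,-0.31,0.03],"claw":1}
    - {"offset":[0.105,-0.31,0.03],"claw":1}
    - {"offset":[0.105,-0.31,0.03],"claw":1}
    - {"offset":[0.105,-0.31,0.03],"claw":1}
    - {"offset":[0.105,-0.31,0.03],"claw":1}
    - {"offset":[0.105,-0.31,0.03],"claw":1}

```text
validation failed for argument at $.de...
```

```bash
python3 -c "
from h import *
from workcell import *
go([.6295,.053,.055],np.pi/2)
for n in ('top','scene'): cv2.imwrite(f'pics/{n}1.png',get_image(n)[:,:,::-1])
"
```

```text
t 1.90 pos [ 0.4346 -0.2105  0.2317] jig [-108.6 -251.5] w 0.0854 F [ 0.2 -0.9  0.1] az -1.571 tz [ 0.001 -0.    -1.   ] q [ 0.59  0.17 -0.23  1.95  0.04  1.03 -1.54]
 offset [ 0.1053 -0.3104  0.1767] twist 0.0001680191497683836
```

View pics/scene1.png

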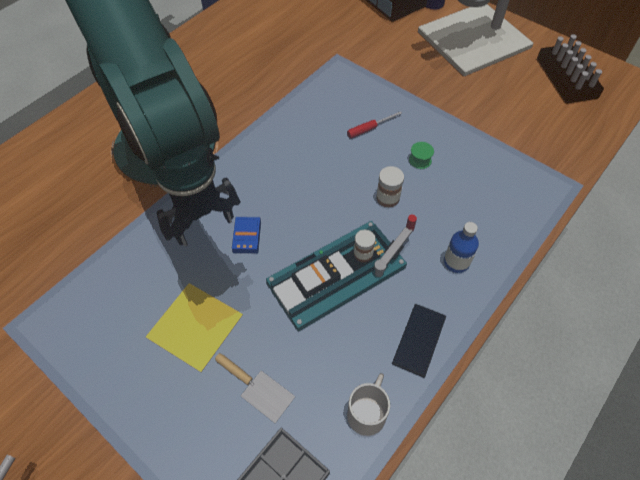

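The picture shows the gripper at about (200,205), open and well above the bench, with the scene unchanged. The call was refused because each row needs a twist value.

>>> drive_tool:
  deltas:
    - {"offset":[0.105,-0.31,0.03],"twist":0,"claw":1}
    - {"offset":[0.105,-0.31,0.03],"twist":0,"claw":1}
    - {"offset":[0.105,-0.31,0.03],"twist":0,"claw":1}
    - {"offset":[0.105,-0.31,0.03],"twist":0,"claw":1}
    - {"offset":[0.105,-0.31,0.03],"twist":0,"claw":1}
    - {"offset":[0.105,-0.31,0.03],"twist":0,"claw":1}
    - {"offset":[0.105,-0.31,0.03],"twist":0,"claw":1}
    - {"offset":[0.105,-0.31,0.03],"twist":0,"claw":1}
    - {"offset":[0.105,-0.31,0.03],"twist":0,"claw":1}
    - {"offset":[0.105,-0.31,0.03],"twist":0,"claw":1}

```text
t: 3.0
position: [0.6277, 0.0499, 0.2014]
tcp_rot: [3.103, -0.486, -0.0]
force: [-0.3, -0.6, -0.1]
gripper_width: 0.0855
```

```bash
python3 -c "
from h import *
from workcell import *
go([.6295,.053,.055],np.pi/2)
for n in ('top','scene'): cv2.imwrite(f'pics/{n}2.png',get_image(n)[:,:,::-1])
"
```

```text
t 3.00 pos [0.6277 0.0499 0.2014] jig [-4.  55.4] w 0.0855 F [-0.3 -0.6 -0.1] az -1.572 tz [-0.    -0.001 -1.   ] q [ 0.13  0.48 -0.35  1.62  0.18  1.08 -2.15]
 offset [ 0.0007 -0.0036  0.1464] twist -0.000814931223298565
```

View pics/scene2.png

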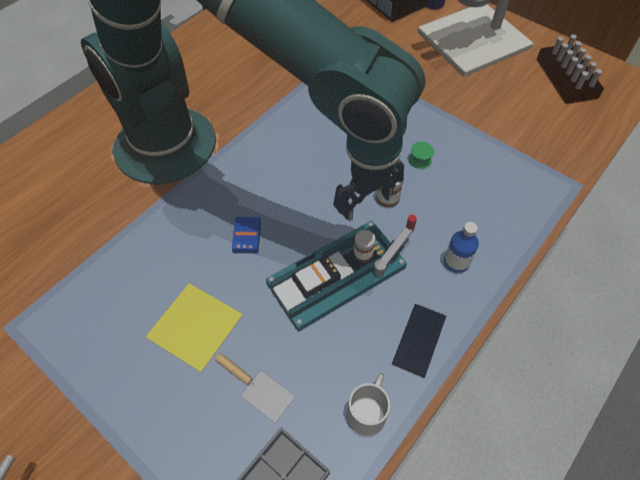

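The gripper is at about (370,190), above the jar at (365,245), with its jaws along the jig and clear of the lever. I'm descending.

>>> drive_tool:
  deltas:
    - {"offset":[0.0,-0.001,0.03],"twist":0,"claw":1}
    - {"offset":[0.0,-0.001,0.06],"twist":0,"claw":1}
    - {"offset":[0.0,-0.001,0.08],"twist":0,"claw":1}
    - {"offset":[0.0,-0.001,0.1],"twist":0,"claw":1}
    - {"offset":[0.0,-0.001,0.12],"twist":0,"claw":1}
    - {"offset":[0.0,-0.001,0.135],"twist":0,"claw":1}
    - {"offset":[0.0,-0.001,0.146],"twist":0,"claw":1}
    - {"offset":[0.0,-0.001,0.146],"twist":0,"claw":1}
    - {"offset":[0.0,-0.001,0.146],"twist":0,"claw":1}

```text
t: 4.0
position: [0.6286, 0.052, 0.0559]
tcp_rot: [-3.104, 0.484, -0.001]
force: [-0.5, 1.4, 0.1]
gripper_width: 0.0852
```

```bash
python3 -c "
from h import *
from workcell import *
go([.6295,.053,.055],np.pi/2)
for n,s,f in (('top',np.s_[120:260,200:440],3.3),('scene',np.s_[170:340,250:450],3.5)): cv2.imwrite(f'pics/{n}3.png',cv2.resize(get_image(n)[:,:,::-1][s],None,fx=f,fy=f))
"
```

```text
t 4.00 pos [0.6286 0.052  0.0559] jig [-3.8 57.6] w 0.0852 F [-0.5  1.4  0.1] az -1.571 tz [ 0.  0. -1.] q [ 0.1   0.65 -0.31  1.71  0.26  0.82 -2.21]
 offset [ 0.0006 -0.0012  0.0009] twist 0.00026229363712104714
```

View pics/scene3.png

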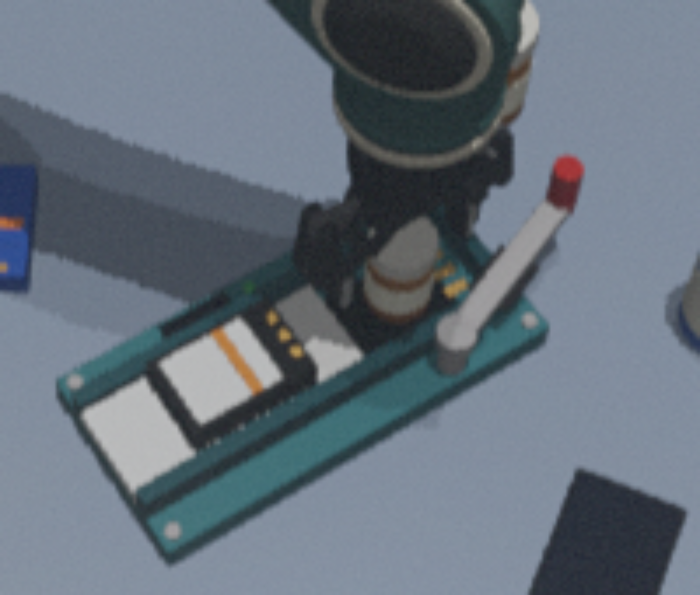

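The jar at crop (400,275) stands between the fingers, and the lever is clear. Closing.

>>> drive_tool:
  deltas:
    - {"offset":[0.0,0.0,0.0],"twist":0,"claw":0.7}
    - {"offset":[0.0,0.0,0.0],"twist":0,"claw":0.5}
    - {"offset":[0.0,0.0,0.0],"twist":0,"claw":0.3}
    - {"offset":[0.0,0.0,0.0],"twist":0,"claw":0.3}
    - {"offset":[0.0,0.0,0.0],"twist":0,"claw":0.3}
    - {"offset":[0.0,0.0,0.0],"twist":0,"claw":0.3}
    - {"offset":[0.0,0.0,0.0],"twist":0,"claw":0.3}
    - {"offset":[0.0,0.0,0.0],"twist":0,"claw":0.3}
  force: 30

```text
t: 4.9
position: [0.6285, 0.052, 0.0556]
tcp_rot: [-3.104, 0.484, -0.001]
force: [-0.1, -0.2, 6.1]
gripper_width: 0.0445
```

>>> drive_tool:
  deltas:
    - {"offset":[0.0,0.0,-0.01],"twist":0,"claw":0.3}
    - {"offset":[0.0,0.0,-0.025],"twist":0,"claw":0.3}
    - {"offset":[0.0,0.0,-0.045],"twist":0,"claw":0.3}
    - {"offset":[0.0,0.0,-0.065],"twist":0,"claw":0.3}
    - {"offset":[0.0,0.0,-0.085],"twist":0,"claw":0.3}
    - {"offset":[0.0,0.0,-0.1],"twist":0,"claw":0.3}
    - {"offset":[0.0,0.0,-0.11],"twist":0,"claw":0.3}
    - {"offset":[0.0,0.0,-0.11],"twist":0,"claw":0.3}

```text
t: 5.7
position: [0.6288, 0.0521, 0.1668]
tcp_rot: [-3.104, 0.484, -0.003]
force: [0.0, 0.5, -1.3]
gripper_width: 0.0442
```

```bash
python3 -c "
from h import *
from workcell import *
go([.448,-.3085,.166],np.pi/2)
for n in ('top','scene'): cv2.imwrite(f'pics/{n}4.png',get_image(n)[:,:,::-1])
"
```

```text
t 5.70 pos [0.6288 0.0521 0.1668] jig [-3.6 57.8] w 0.0442 F [ 0.   0.5 -1.3] az -1.571 tz [ 0.002  0.    -1.   ] q [ 0.12  0.51 -0.35  1.65  0.2   1.01 -2.17]
 offset [-0.0625  0.3985  0.0004] twist 0.00028610178051202695
```

View pics/scene4.png

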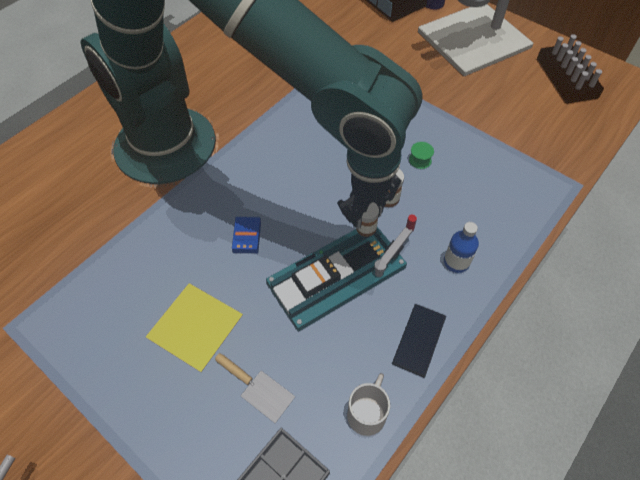

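Run:
```python
from h import *
im=cv2.imread("pics/scene0.png");h=cv2.cvtColor(im,cv2.COLOR_BGR2HSV)
m=cv2.inRange(h,(22,110,80),(38,255,255));m=cv2.medianBlur(m,5);cn=max(cv2.findContours(m,0,2)[0],key=cv2.contourArea)
ap=cv2.approxPolyDP(cn,8,True)[:,0];print(ap.tolist(),[atz("scene",q,.004)[:2] for q in ap],np.mean([atz("scene",q,.004) for q in ap],0))
```

```text
[[190, 284], [147, 336], [200, 370], [240, 314]] [array([ 0.36898914, -0.24650773]), array([ 0.38979176, -0.39041419]), array([ 0.53155765, -0.36900113]), array([ 0.50783212, -0.22684727])] [ 0.44954267 -0.30819258  0.004     ]
```

The jar hangs in the gripper at (368,222) and the pocket is empty. Both views put the coaster centre at (0.449, -0.308). I'm carrying it there.

>>> drive_tool:
  deltas:
    - {"offset":[-0.006,0.04,0.0],"twist":0,"claw":0.3}
    - {"offset":[-0.0125,0.08,0.0],"twist":0,"claw":0.3}
    - {"offset":[-0.019,0.12,0.0],"twist":0,"claw":0.3}
    - {"offset":[-0.025,0.16,0.0],"twist":0,"claw":0.3}
    - {"offset":[-0.031,0.2,0.0],"twist":0,"claw":0.3}
    - {"offset":[-0.0375,0.24,0.0],"twist":0,"claw":0.3}
    - {"offset":[-0.044,0.28,0.0],"twist":0,"claw":0.3}
    - {"offset":[-0.05,0.32,0.0],"twist":0,"claw":0.3}
    - {"offset":[-0.056,0.36,0.0],"twist":0,"claw":0.3}
    - {"offset":[-0.062,0.398,0.0],"twist":0,"claw":0.3}

```text
t: 6.8
position: [0.4467, -0.3095, 0.1644]
tcp_rot: [-3.103, 0.484, 0.002]
force: [0.3, 0.6, -1.9]
gripper_width: 0.0437
```

>>> drive_tool:
  deltas:
    - {"offset":[0,0,0.0],"twist":0,"claw":0.3}
    - {"offset":[0,0,0.0],"twist":0,"claw":0.3}
    - {"offset":[0,0,0.0],"twist":0,"claw":0.3}

```text
t: 7.1
position: [0.4485, -0.3072, 0.1648]
tcp_rot: [-3.104, 0.482, 0.001]
force: [0.1, 0.3, -1.6]
gripper_width: 0.0439
```

```bash
python3 -c "
from h import *
from workcell import *
go([.449,-.308,.034],np.pi/2)
for n in ('top','scene'): cv2.imwrite(f'pics/{n}5.png',get_image(n)[:,:,::-1])
"
```

```text
t 7.10 pos [ 0.4485 -0.3072  0.1648] jig [ -65.9 -339.3] w 0.0439 F [ 0.1  0.3 -1.6] az -1.569 tz [-0.001  0.001 -1.   ] q [ 0.75  0.36 -0.24  1.87  0.11  0.92 -1.43]
 offset [0.0009 0.0007 0.1308] twist 0.001575286398276532
```

View pics/scene5.png

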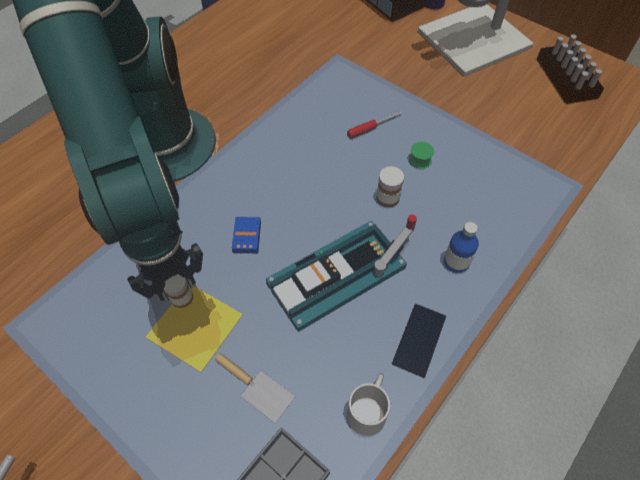

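The jar hangs over the coaster at (180,290). I'm lowering it and watching the force.

>>> drive_tool:
  deltas:
    - {"offset":[0.0,0.0,0.025],"twist":0,"claw":0.3}
    - {"offset":[0.0,0.0,0.05],"twist":0,"claw":0.3}
    - {"offset":[0.0,0.0,0.075],"twist":0,"claw":0.3}
    - {"offset":[0.0,0.0,0.095],"twist":0,"claw":0.3}
    - {"offset":[0.0,0.0,0.11],"twist":0,"claw":0.3}
    - {"offset":[0.0,0.0,0.12],"twist":0,"claw":0.3}
    - {"offset":[0.0,0.0,0.126],"twist":0,"claw":0.3}
    - {"offset":[0.0,0.0,0.126],"twist":0,"claw":0.3}
    - {"offset":[0.0,0.0,0.126],"twist":0,"claw":0.3}

```text
t: 8.1
position: [0.4485, -0.3084, 0.0399]
tcp_rot: [3.104, -0.484, 0.001]
force: [-0.4, 0.5, -0.6]
gripper_width: 0.0445
```

>>> drive_tool:
  deltas:
    - {"offset":[0.0,0.0,0.002],"twist":0,"claw":0.3}
    - {"offset":[0.0,0.0,0.003],"twist":0,"claw":0.3}
    - {"offset":[0.0,0.0,0.003],"twist":0,"claw":0.3}

```text
t: 8.4
position: [0.4481, -0.3083, 0.0364]
tcp_rot: [3.104, -0.484, 0.0]
force: [-0.3, -0.6, -1.1]
gripper_width: 0.0442
```

>>> drive_tool:
  deltas:
    - {"offset":[0.0,0.0,0.001],"twist":0,"claw":0.3}
    - {"offset":[0.0,0.0,0.002],"twist":0,"claw":0.3}
    - {"offset":[0.0,0.0,0.002],"twist":0,"claw":0.3}

```text
t: 8.7
position: [0.448, -0.3082, 0.0342]
tcp_rot: [-3.104, 0.484, 0.0]
force: [-0.9, -0.5, -0.7]
gripper_width: 0.0444
```

>>> drive_tool:
  deltas:
    - {"offset":[0.0,0.0,0.001],"twist":0,"claw":0.3}
    - {"offset":[0.0,0.0,0.001],"twist":0,"claw":0.3}

```text
t: 8.9
position: [0.4484, -0.3083, 0.0336]
tcp_rot: [3.104, -0.484, 0.001]
force: [-2.2, 1.9, 7.0]
gripper_width: 0.0444
```

Contact: 7 N upward at TCP 0.0336, where about 0.0336 was expected. Releasing, keeping the TCP still, then rising.

>>> drive_tool:
  deltas:
    - {"offset":[0,0,0],"twist":0,"claw":0.55}
    - {"offset":[0,0,0],"twist":0,"claw":0.65}
    - {"offset":[0,0,0],"twist":0,"claw":0.8}
    - {"offset":[0,0,0],"twist":0,"claw":1}
    - {"offset":[0,0,0],"twist":0,"claw":1}
    - {"offset":[0,0,0],"twist":0,"claw":1}

```text
t: 9.5
position: [0.4481, -0.3082, 0.0333]
tcp_rot: [-3.104, 0.484, 0.0]
force: [0.1, -0.2, 0.3]
gripper_width: 0.0856
```

>>> drive_tool:
  deltas:
    - {"offset":[0,0,-0.01],"twist":0,"claw":1}
    - {"offset":[0,0,-0.03],"twist":0,"claw":1}
    - {"offset":[0,0,-0.06],"twist":0,"claw":1}
    - {"offset":[0,0,-0.1],"twist":0,"claw":1}
    - {"offset":[0,0,-0.13],"twist":0,"claw":1}
    - {"offset":[0,0,-0.15],"twist":0,"claw":1}
    - {"offset":[0,0,-0.15],"twist":0,"claw":1}

```text
t: 10.2
position: [0.4492, -0.3089, 0.1868]
tcp_rot: [3.102, -0.483, 0.007]
force: [0.1, 0.6, 0.2]
gripper_width: 0.0855
```

```bash
python3 -c "
from h import *
from workcell import *
for n in ('top','scene'): cv2.imwrite(f'pics/{n}6.png',get_image(n)[:,:,::-1])
print(W(0,-135))
go([*W(0,-137),.18],0)
"
```

```text
[np.float64(0.573511176648299), np.float64(-0.132637235108085)]
t 10.30 pos [ 0.4481 -0.3083  0.1838] jig [ -66.  -340.5] w 0.0854 F [-0.4 -0.1 -0.2] az -1.571 tz [ 0.001 -0.    -1.   ] q [ 0.75  0.34 -0.25  1.86  0.1   0.96 -1.42]
 offset [ 0.066  -0.2035  0.0038] twist -1.5705078611608179
```

View pics/scene6.png

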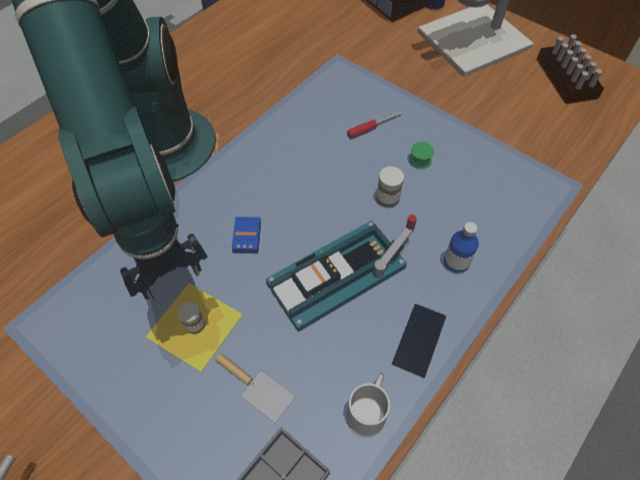

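The jar stands upright on the coaster at (192,320). Next I turn the jaws across the channel, nearly shut, and go behind the battery.

>>> drive_tool:
  deltas:
    - {"offset":[0.066,-0.203,0.0],"twist":-1.57,"claw":0.2}
    - {"offset":[0.066,-0.203,0.0],"twist":-1.57,"claw":0.2}
    - {"offset":[0.066,-0.203,0.0],"twist":-1.57,"claw":0.2}
    - {"offset":[0.066,-0.203,0.0],"twist":-1.57,"claw":0.2}
    - {"offset":[0.066,-0.203,0.0],"twist":-1.57,"claw":0.2}
    - {"offset":[0.066,-0.203,0.0],"twist":-1.57,"claw":0.2}
    - {"offset":[0.066,-0.203,0.0],"twist":-1.57,"claw":0.2}
    - {"offset":[0.066,-0.203,0.0],"twist":-1.57,"claw":0.2}
    - {"offset":[0.066,-0.203,0.0],"twist":-1.57,"claw":0.2}
    - {"offset":[0.066,-0.203,0.0],"twist":-1.57,"claw":0.2}

```text
t: 11.3
position: [0.5722, -0.1348, 0.1822]
tcp_rot: [-2.594, -1.769, 0.001]
force: [-0.1, -0.9, 0.3]
gripper_width: 0.017
```

```bash
python3 -c "
from h import *
from workcell import *
go([*W(0,-137),.1],0)
"
```

```text
t 11.30 pos [ 0.5722 -0.1348  0.1822] jig [  -0.6 -137.4] w 0.0170 F [-0.1 -0.9  0.3] az -0.064 tz [-0.002  0.001 -1.   ] q [ 0.65  0.47 -0.62  1.74  0.31  1.03 -0.45]
 offset [0.0004 0.0007 0.0822] twist -0.06406083760198422
```

>>> drive_tool:
  deltas:
    - {"offset":[0.0,0.0,0.03],"twist":-0.064,"claw":0.2}
    - {"offset":[0.0,0.0,0.06],"twist":-0.064,"claw":0.2}
    - {"offset":[0.0,0.0,0.09],"twist":-0.064,"claw":0.2}
    - {"offset":[0.0,0.0,0.105],"twist":-0.064,"claw":0.2}
    - {"offset":[0.0,0.0,0.105],"twist":-0.064,"claw":0.2}
    - {"offset":[0.0,0.0,0.105],"twist":-0.064,"claw":0.2}

```text
t: 11.9
position: [0.5731, -0.1347, 0.0789]
tcp_rot: [-2.543, -1.845, -0.001]
force: [0.1, 0.2, 0.1]
gripper_width: 0.017
```

```bash
python3 -c "
from h import *
from workcell import *
go([*W(0,-137),.045],0)
for n,s,f in (('top',np.s_[120:260,240:480],3.3),('scene',np.s_[170:340,230:430],3.5)): cv2.imwrite(f'pics/{n}7.png',cv2.resize(get_image(n)[:,:,::-1][s],None,fx=f,fy=f))
"
```

```text
t 11.90 pos [ 0.5731 -0.1347  0.0789] jig [   0.3 -137.1] w 0.0170 F [0.1 0.2 0.1] az -0.006 tz [ 0.  0. -1.] q [ 0.61  0.61 -0.57  1.81  0.42  0.85 -0.47]
 offset [ 0.0001 -0.0003  0.0339] twist -0.006139201183893661
```

View pics/scene7.png

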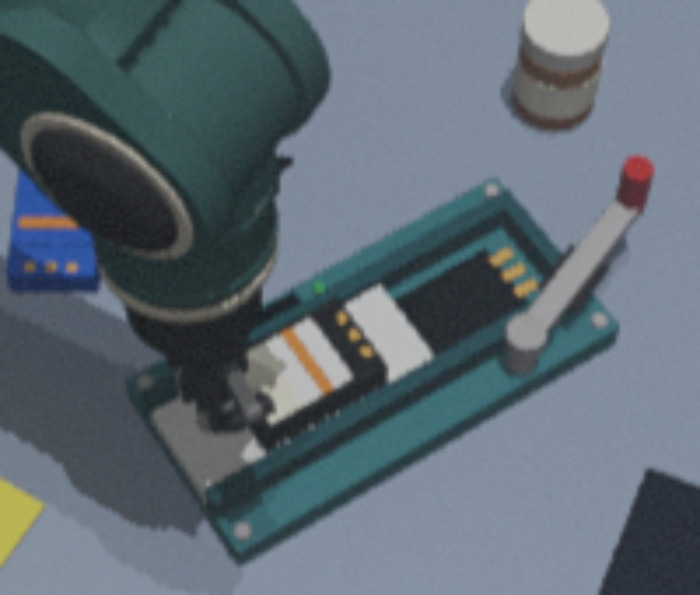

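View pics/top7.png

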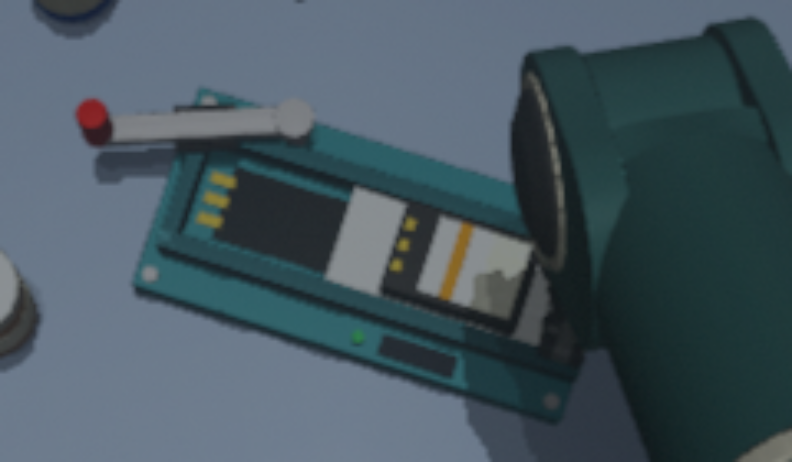

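The fingers are at top crop (560,335), just behind the battery's rear edge at (525,330). I'm backing off 3 mm and lowering.

>>> drive_tool:
  deltas:
    - {"offset":[-0.004,0.0,0.0],"twist":-0.006,"claw":0.2}
    - {"offset":[-0.004,0.0,0.015],"twist":-0.006,"claw":0.2}
    - {"offset":[-0.004,0.0,0.028],"twist":-0.006,"claw":0.2}
    - {"offset":[-0.004,0.0,0.033],"twist":-0.006,"claw":0.2}
    - {"offset":[-0.004,0.0,0.033],"twist":-0.006,"claw":0.2}

```text
t: 12.5
position: [0.5709, -0.1385, 0.0442]
tcp_rot: [-2.536, -1.851, 0.002]
force: [1.2, 0.5, 0.6]
gripper_width: 0.0169
```

>>> drive_tool:
  deltas:
    - {"offset":[0.005,0.0,0.0],"twist":0,"claw":0.2}
    - {"offset":[0.01,0.0,0.0],"twist":0,"claw":0.2}
    - {"offset":[0.015,0.0,0.0],"twist":0,"claw":0.2}
    - {"offset":[0.02,0.0,0.0],"twist":0,"claw":0.2}
    - {"offset":[0.025,0.0,0.0],"twist":0,"claw":0.2}
    - {"offset":[0.03,0.0,0.0],"twist":0,"claw":0.2}

```text
t: 13.1
position: [0.5809, -0.1098, 0.0454]
tcp_rot: [2.538, 1.852, -0.0]
force: [-0.5, -1.5, 1.0]
gripper_width: 0.0169
```

```bash
python3 -c "
from h import *
from workcell import *
go([*W(0,-10),.045],0)
for n,s,f in (('top',np.s_[120:260,240:480],3.3),('scene',np.s_[170:340,230:430],3.5)): cv2.imwrite(f'pics/{n}8.png',cv2.resize(get_image(n)[:,:,::-1][s],None,fx=f,fy=f))
"
```

```text
t 13.10 pos [ 0.5809 -0.1098  0.0454] jig [ 1.000e-01 -1.111e+02] w 0.0169 F [-0.5 -1.5  1. ] az -0.0 tz [ 0. -0. -1.] q [ 0.54  0.66 -0.54  1.81  0.46  0.8  -0.54]
 offset [ 1.011e-01 -1.000e-04  4.000e-04] twist -0.0004234755353687003
```

View pics/scene8.png

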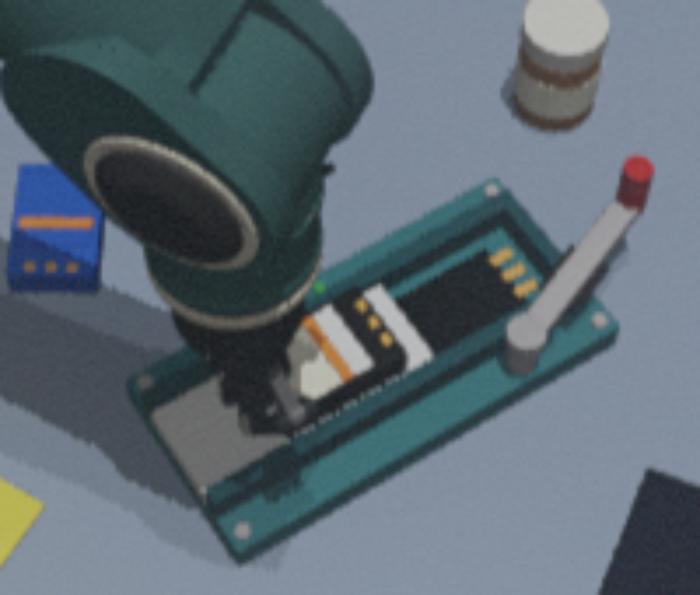

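The battery slides straight, with its front edge now at crop (400,360). I'm pushing further.

>>> drive_tool:
  deltas:
    - {"offset":[0.006,0.0,0.0],"twist":0,"claw":0.2}
    - {"offset":[0.012,0.0,0.0],"twist":0,"claw":0.2}
    - {"offset":[0.018,0.0,0.0],"twist":0,"claw":0.2}
    - {"offset":[0.024,0.0,0.0],"twist":0,"claw":0.2}
    - {"offset":[0.03,0.0,0.0],"twist":0,"claw":0.2}
    - {"offset":[0.036,0.0,0.0],"twist":0,"claw":0.2}
    - {"offset":[0.042,0.0,0.0],"twist":0,"claw":0.2}
    - {"offset":[0.048,0.0,0.0],"twist":0,"claw":0.2}
    - {"offset":[0.054,0.0,0.0],"twist":0,"claw":0.2}
    - {"offset":[0.06,0.0,0.0],"twist":0,"claw":0.2}

```text
t: 14.2
position: [0.5991, -0.0526, 0.0453]
tcp_rot: [-2.538, -1.852, 0.0]
force: [0.4, -0.5, -0.6]
gripper_width: 0.0172
```

>>> drive_tool:
  deltas:
    - {"offset":[0.005,0.0,0.0],"twist":0,"claw":0.2}
    - {"offset":[0.01,0.0,0.0],"twist":0,"claw":0.2}
    - {"offset":[0.015,0.0,0.0],"twist":0,"claw":0.2}
    - {"offset":[0.02,0.0,0.0],"twist":0,"claw":0.2}
    - {"offset":[0.025,0.0,0.0],"twist":0,"claw":0.2}
    - {"offset":[0.03,0.0,0.0],"twist":0,"claw":0.2}
    - {"offset":[0.035,0.0,0.0],"twist":0,"claw":0.2}
    - {"offset":[0.04,0.0,0.0],"twist":0,"claw":0.2}

```text
t: 15.0
position: [0.6112, -0.0144, 0.0452]
tcp_rot: [-2.537, -1.852, 0.0]
force: [-0.4, -0.3, -0.7]
gripper_width: 0.0171
```

```bash
python3 -c "
from h import *
from workcell import *
go([*W(0,3),.045],0)
for n,s,f in (('top',np.s_[120:260,240:480],3.3),('scene',np.s_[170:340,230:430],3.5)): cv2.imwrite(f'pics/{n}9.png',cv2.resize(get_image(n)[:,:,::-1][s],None,fx=f,fy=f))
"
```

```text
t 15.00 pos [ 0.6112 -0.0144  0.0452] jig [ -0.1 -10.9] w 0.0171 F [-0.4 -0.3 -0.7] az -0.0 tz [-0.  0. -1.] q [ 0.37  0.69 -0.54  1.76  0.46  0.82 -0.7 ]
 offset [0.0139 0.0001 0.0002] twist -0.0003346521390126256
```

View pics/scene9.png

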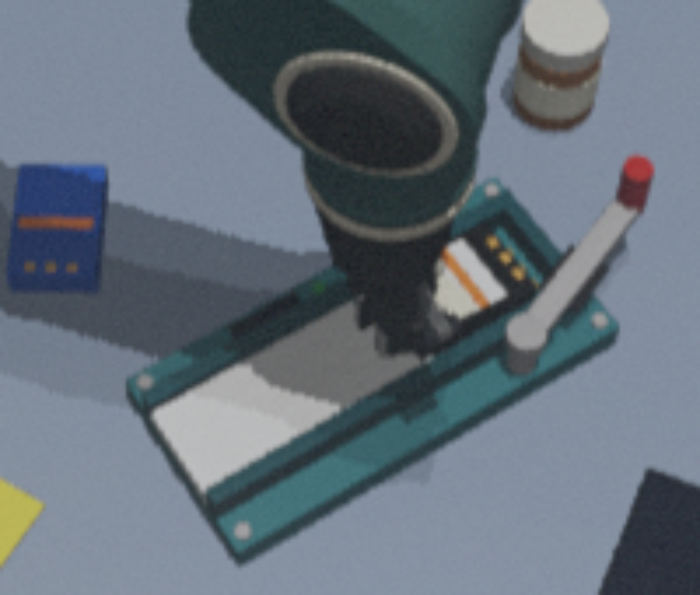

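The battery is mostly over the pocket with its front end low. I'm pushing the last 12 mm slowly.

>>> drive_tool:
  deltas:
    - {"offset":[0.002,0.0,0.0],"twist":0,"claw":0.2}
    - {"offset":[0.004,0.0,0.0],"twist":0,"claw":0.2}
    - {"offset":[0.006,0.0,0.0],"twist":0,"claw":0.2}
    - {"offset":[0.008,0.0,0.0],"twist":0,"claw":0.2}
    - {"offset":[0.01,0.0,0.0],"twist":0,"claw":0.2}
    - {"offset":[0.012,0.0,0.0],"twist":0,"claw":0.2}
    - {"offset":[0.0135,0.0,0.0],"twist":0,"claw":0.2}
    - {"offset":[0.0135,0.0,0.0],"twist":0,"claw":0.2}

```text
t: 15.9
position: [0.6154, -0.0018, 0.0453]
tcp_rot: [-2.537, -1.852, -0.0]
force: [-0.1, -0.4, -0.0]
gripper_width: 0.0167
```

```bash
python3 -c "
from h import *
from workcell import *
go([*W(0,3),.045],0)
for n,s,f in (('top',np.s_[120:260,240:480],3.3),('scene',np.s_[170:340,230:430],3.5)): cv2.imwrite(f'pics/{n}10.png',cv2.resize(get_image(n)[:,:,::-1][s],None,fx=f,fy=f))
"
```

```text
t 15.90 pos [ 0.6154 -0.0018  0.0453] jig [-0.   2.4] w 0.0167 F [-0.1 -0.4 -0. ] az -0.0 tz [ 0.  0. -1.] q [ 0.35  0.69 -0.54  1.75  0.46  0.83 -0.72]
 offset [0.0006 0.     0.0003] twist -9.469208275247887e-05
```

View pics/scene10.png

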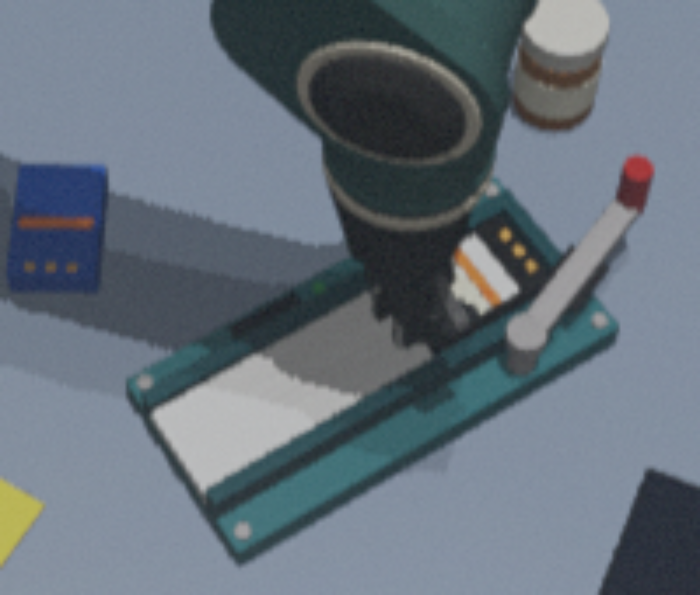

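View pics/top10.png

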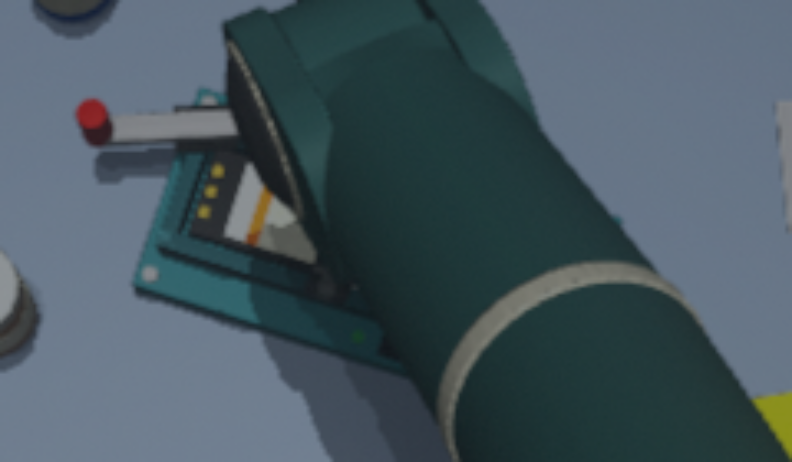

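>>> drive_tool:
  deltas:
    - {"offset":[0.0015,0.0,0.0],"twist":0,"claw":0.2}
    - {"offset":[0.003,0.0,0.0],"twist":0,"claw":0.2}
    - {"offset":[0.003,0.0,0.0],"twist":0,"claw":0.2}

```text
t: 16.3
position: [0.6163, 0.001, 0.0453]
tcp_rot: [-2.537, -1.852, -0.0]
force: [-0.5, -0.6, 0.2]
gripper_width: 0.0175
```

>>> drive_tool:
  deltas:
    - {"offset":[-0.01,0.0,0.0],"twist":0,"claw":0.2}
    - {"offset":[-0.02,0.0,-0.01],"twist":0,"claw":0.2}
    - {"offset":[-0.02,0.0,-0.05],"twist":0,"claw":0.1}
    - {"offset":[-0.04,0.0,-0.09],"twist":0,"claw":0}
    - {"offset":[-0.08,-0.04,-0.12],"twist":0,"claw":0}
    - {"offset":[-0.12,-0.08,-0.13],"twist":0,"claw":0}
    - {"offset":[-0.15,-0.1,-0.13],"twist":0,"claw":0}

```text
t: 17.0
position: [0.4789, -0.109, 0.1763]
tcp_rot: [2.536, 1.851, 0.001]
force: [0.9, -1.8, -0.2]
gripper_width: -0.0001
```

```bash
python3 -c "
from h import *
from workcell import *
go([*W(0,3),.045],0)
for n,s,f in (('top',np.s_[120:260,240:480],3.3),('scene',np.s_[170:340,230:430],3.5)): cv2.imwrite(f'pics/{n}11.png',cv2.resize(get_image(n)[:,:,::-1][s],None,fx=f,fy=f))
"
```

```text
t 17.00 pos [ 0.4789 -0.109   0.1763] jig [ -97.3 -141.3] w -0.0001 F [ 0.9 -1.8 -0.2] az -0.0 tz [ 0.002 -0.001 -1.   ] q [ 0.73  0.31 -0.67  1.98  0.24  0.93 -0.36]
 offset [0.1444 0.0971 0.1314] twist -0.0003078245815792968
```

View pics/scene11.png

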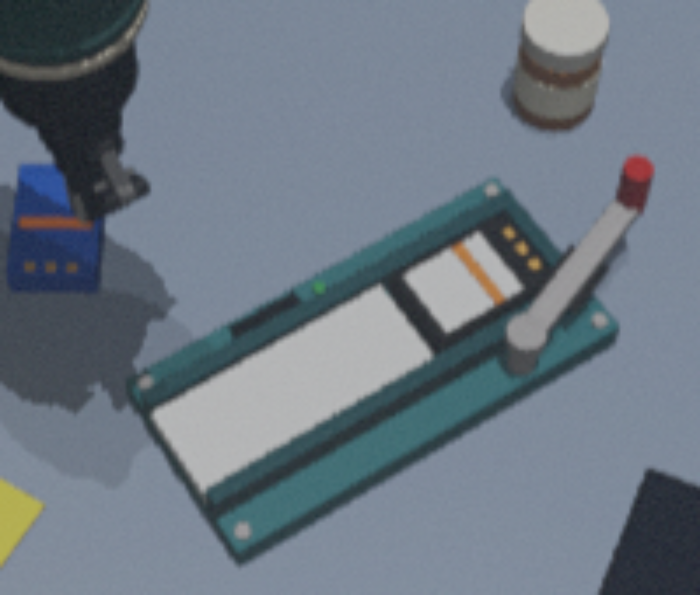

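View pics/top11.png

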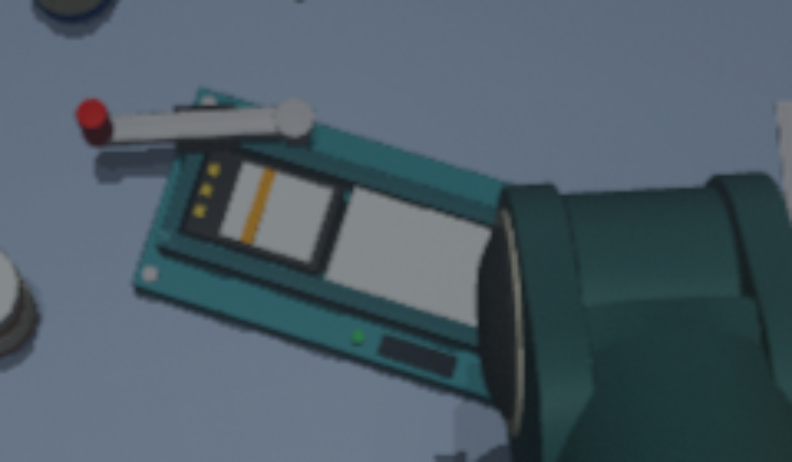

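Run:
```python
from h import *
np.set_printoptions(precision=4,suppress=True)
p=np.load("jig.npy");c,s=np.cos(p[2]),np.sin(p[2]);R=np.array([[c,-s],[s,c]])
for n,t,q in(("+x rear",(342,185),(447,335)),("-x rear",(310,263),(403,283)),("+x fr",(245,160),(526,285)),("-x fr",(218,230),(485,230))):
    X=tri(np.array(t)/3.3+[240,120],np.array(q)/3.5+[230,170]);print(n,np.r_[R.T@(X[:2]-p[:2]),X[2]]*1e3)
print(W(57,60));
for a in(1.2,1.0,.75,.5,.25,0,-.05): print(a,np.round(W(57-125*np.cos(a),60+125*np.sin(a)),4))
```

```text
+x rear [27.0777 19.0898 54.8216]
-x rear [-25.0162  22.9538  41.6882]
+x fr [24.1183 82.7771 53.7876]
-x fr [-24.3296  85.1009  52.8893]
[np.float64(0.6872096498746216), np.float64(0.0357274202861015)]
1.2 [0.6796 0.1605]
1.0 [0.6549 0.1565]
0.75 [0.6261 0.1447]
0.5 [0.601  0.1262]
0.25 [0.5813 0.1021]
0 [0.5682 0.0738]
-0.05 [0.5664 0.0678]
```

Run:
```python
from h import *
from workcell import *
ims={n:get_image(n)[:,:,::-1].copy() for n in C}
def poly(n,P3,col):
    im=big[n];q=[(np.array(proj(n,[*W(x,y),z/1e3]))+off[n]-o[n])*6 for x,y,z in P3]
    cv2.polylines(im,[np.int32(q)],True,col,1)
o={"top":np.array([280,140]),"scene":np.array([330,215])}
off={"top":np.array([.7,1.]),"scene":np.array([1.3,.7])}
big={n:cv2.resize(ims[n][o[n][1]:o[n][1]+90,o[n][0]:o[n][0]+90],None,fx=6,fy=6,interpolation=cv2.INTER_CUBIC) for n in C}
big={n:np.uint8(np.clip(b*1.7,0,255)) for n,b in big.items()}
for n in C:
    poly(n,[(-30,16,50),(30,16,50),(30,106,50),(-30,106,50)],(0,255,0))
    poly(n,[(-30,16,64),(30,16,64),(30,106,50),(-30,106,50)],(0,0,255))
    poly(n,[(-33,11,40),(33,11,40)],(255,255,0))
cv2.imwrite("pics/fit.png",np.hstack([big["top"],big["scene"]])[:, :1080]); 
cv2.imwrite("pics/fita.png",big["top"]);cv2.imwrite("pics/fitb.png",big["scene"])
```

```text
(no output)
```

View pics/fita.png

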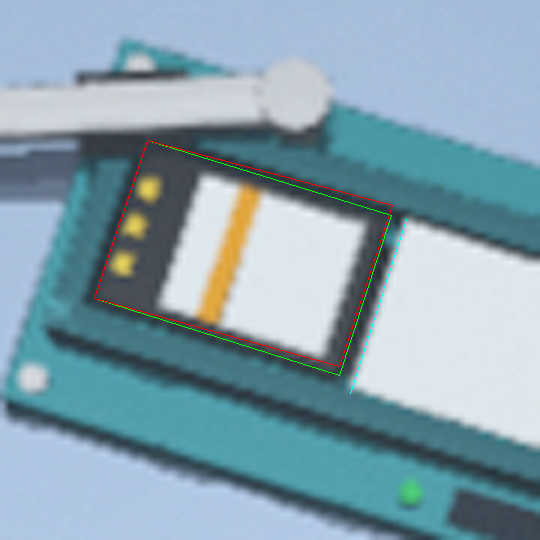

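View pics/fitb.png

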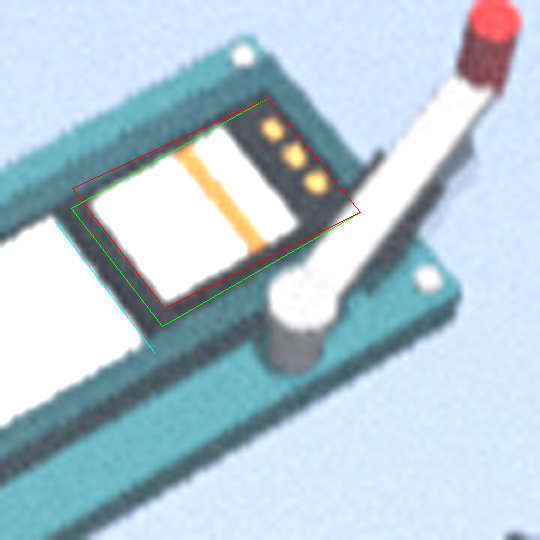

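Seated: the green model (z 50) fits in both views, and the red tilted one does not. Before going to the lever I check the blue bottle and the bigger jar as obstacles beside the knob.

Run:
```python
from h import *
np.set_printoptions(precision=4,suppress=True)
print("bottle cap",tri((254,88),(470,229)),"jar2 cap",tri((232,204),(391,175)),"bottle base",atz("top",(263,118),0.01))
X=W(12,175.5);print(X,W(13,174))
go([*X,.18],.37)
```

```text
bottle cap [0.8021 0.1841 0.1447] jar2 cap [0.5747 0.2284 0.1015] bottle base [0.7884 0.1811 0.01  ]
[np.float64(0.6795367497327096), np.float64(0.1594463622610968)] [np.float64(0.6800322261923033), np.float64(0.15771301201432364)]
t 17.20 pos [ 0.4798 -0.1098  0.1758] jig [ -96.2 -141.7] w 0.0001 F [0.4 0.6 0.2] az -0.003 tz [ 0.001 -0.002 -1.   ] q [ 0.73  0.31 -0.66  1.98  0.24  0.93 -0.37]
 offset [ 0.3176  0.1071 -0.0045] twist -0.37339563681594434
```

>>> drive_tool:
  deltas:
    - {"offset":[0.318,0.107,-0.005],"twist":-0.37,"claw":0.5}
    - {"offset":[0.318,0.107,-0.005],"twist":-0.37,"claw":0.5}
    - {"offset":[0.318,0.107,-0.005],"twist":-0.37,"claw":0.5}
    - {"offset":[0.318,0.107,-0.005],"twist":-0.37,"claw":0.5}
    - {"offset":[0.318,0.107,-0.005],"twist":-0.37,"claw":0.5}
    - {"offset":[0.318,0.107,-0.005],"twist":-0.37,"claw":0.5}
    - {"offset":[0.318,0.107,-0.005],"twist":-0.37,"claw":0.5}
    - {"offset":[0.318,0.107,-0.005],"twist":-0.37,"claw":0.5}
    - {"offset":[0.318,0.107,-0.005],"twist":-0.37,"claw":0.5}
    - {"offset":[0.318,0.107,-0.005],"twist":-0.37,"claw":0.5}

```text
t: 18.2
position: [0.6793, 0.1617, 0.1795]
tcp_rot: [-2.154, -2.287, 0.001]
force: [-1.4, -0.7, 0.2]
gripper_width: 0.0426
```

```bash
python3 -c "
from h import *
from workcell import *
go([*W(12,175.5),.075],.37)
for n in C: cv2.imwrite(f'pics/{n}12.png',get_image(n)[:,:,::-1])
"
```

```text
t 18.20 pos [0.6793 0.1617 0.1795] jig [ 11.  177.6] w 0.0426 F [-1.4 -0.7  0.2] az 0.369 tz [-0. -0. -1.] q [ 0.16  0.69 -0.69  1.44  0.46  1.18 -0.53]
 offset [-0.0023  0.0002  0.1045] twist -0.0007000026968535522
```

View pics/scene12.png

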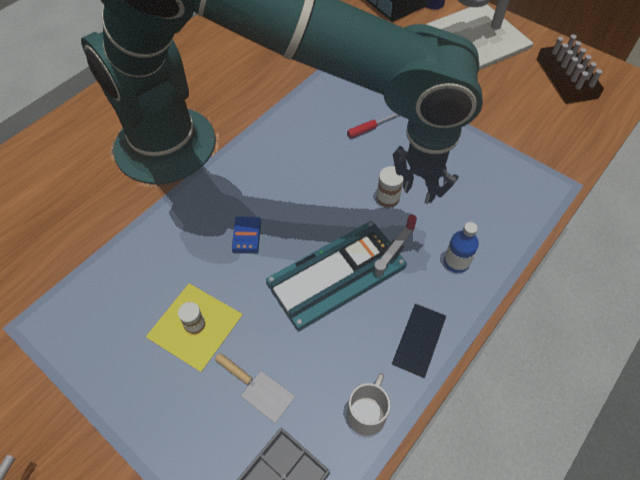

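The open jaws at (425,180) are above the red knob at (411,222), with the bottle and bigger jar clear. I'm straddling the knob.

>>> drive_tool:
  deltas:
    - {"offset":[-0.001,0.0,0.03],"twist":0,"claw":0.5}
    - {"offset":[-0.001,0.0,0.06],"twist":0,"claw":0.5}
    - {"offset":[-0.001,0.0,0.08],"twist":0,"claw":0.5}
    - {"offset":[-0.001,0.0,0.095],"twist":0,"claw":0.5}
    - {"offset":[-0.001,0.0,0.104],"twist":0,"claw":0.5}
    - {"offset":[-0.001,0.0,0.104],"twist":0,"claw":0.5}
    - {"offset":[-0.001,0.0,0.104],"twist":0,"claw":0.5}

```text
t: 19.0
position: [0.6798, 0.1613, 0.0767]
tcp_rot: [2.154, 2.287, 0.001]
force: [-0.4, -0.1, -0.7]
gripper_width: 0.0432
```

```bash
python3 -c "
from h import *
from workcell import *
go([*W(12,175.5),.075],.37)
s=get_state();R=Ro.from_rotvec(s['tcp_rot']).as_matrix()
for a in np.arange(1.1,-.21,-.1):
    X=np.array([*W(57-125*np.cos(a),60+125*np.sin(a)),s['position'][2]]);print(round(a,2),np.round(R.T@(X-s['position']),3),round(a-1.2,2))
for n,s,f in (('top',np.s_[100:260,200:440],3.3),('scene',np.s_[150:320,280:480],3.5)): cv2.imwrite(f'pics/{n}13.png',cv2.resize(get_image(n)[:,:,::-1][s],None,fx=f,fy=f))
"
```

```text
t 19.00 pos [0.6798 0.1613 0.0767] jig [ 11.7 177.3] w 0.0432 F [-0.4 -0.1 -0.7] az 0.369 tz [ 0.001  0.    -1.   ] q [ 0.14  0.8  -0.64  1.5   0.53  1.02 -0.58]
 offset [-0.0018 -0.0004  0.0017] twist -0.0006271493035328035
1.1 [-0.001 -0.013 -0.   ] -0.1
1.0 [-0.003 -0.025 -0.   ] -0.2
0.9 [-0.006 -0.037 -0.   ] -0.3
0.8 [-0.011 -0.049 -0.   ] -0.4
0.7 [-0.016 -0.06  -0.   ] -0.5
0.6 [-0.023 -0.071 -0.   ] -0.6
0.5 [-0.03  -0.081 -0.   ] -0.7
0.4 [-0.039 -0.09  -0.   ] -0.8
0.3 [-0.048 -0.098 -0.   ] -0.9
0.2 [-0.058 -0.105 -0.   ] -1.0
0.1 [-0.069 -0.112 -0.   ] -1.1
-0.0 [-0.081 -0.117 -0.   ] -1.2
-0.1 [-0.093 -0.121 -0.   ] -1.3
-0.2 [-0.105 -0.123 -0.   ] -1.4
```

View pics/scene13.png

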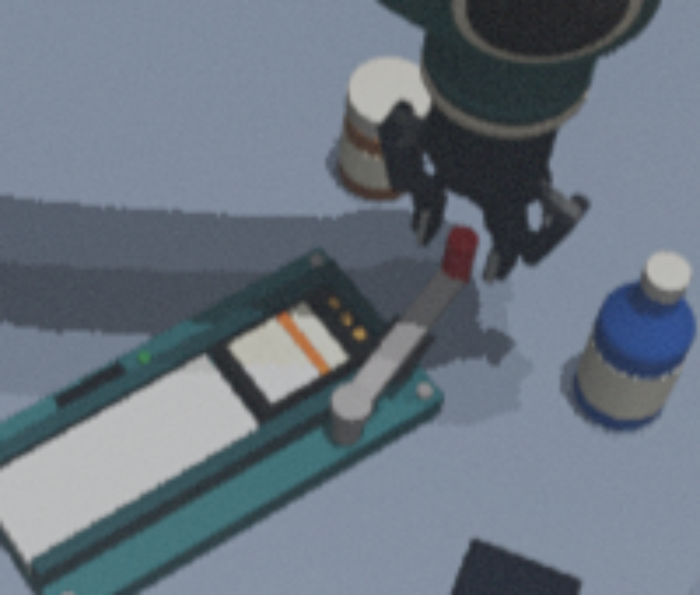

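The knob at crop (460,255) is between the fingertips. I'm following the arc.

>>> drive_tool:
  deltas:
    - {"offset":[-0.001,-0.013,0.003],"twist":-0.1,"claw":0.5}
    - {"offset":[-0.003,-0.025,0.004],"twist":-0.2,"claw":0.5}
    - {"offset":[-0.006,-0.037,0.004],"twist":-0.3,"claw":0.5}
    - {"offset":[-0.011,-0.049,0.004],"twist":-0.4,"claw":0.5}
    - {"offset":[-0.016,-0.06,0.004],"twist":-0.5,"claw":0.5}
    - {"offset":[-0.023,-0.071,0.004],"twist":-0.6,"claw":0.5}
    - {"offset":[-0.03,-0.081,0.004],"twist":-0.7,"claw":0.5}
    - {"offset":[-0.039,-0.09,0.004],"twist":-0.8,"claw":0.5}
    - {"offset":[-0.048,-0.098,0.004],"twist":-0.9,"claw":0.5}
    - {"offset":[-0.058,-0.105,0.004],"twist":-1.0,"claw":0.5}

```text
t: 20.1
position: [0.5782, 0.0971, 0.0727]
tcp_rot: [0.786, 3.04, 0.001]
force: [-0.6, 0.3, -0.5]
gripper_width: 0.0426
```

```bash
python3 -c "
from h import *
from workcell import *
go([*W(-68,60),.075],np.pi/2)
s=get_state();R=Ro.from_rotvec(s['tcp_rot']).as_matrix()
for a in np.arange(.1,-.21,-.05):
    X=np.array([*W(57-125*np.cos(a),60+125*np.sin(a)),s['position'][2]]);print(round(a,2),np.round(R.T@(X-s['position']),3),round(a-.2,2))
for n,s,f in (('top',np.s_[100:260,200:440],3.3),('scene',np.s_[150:320,280:480],3.5)): cv2.imwrite(f'pics/{n}14.png',cv2.resize(get_image(n)[:,:,::-1][s],None,fx=f,fy=f))
"
```

```text
t 20.10 pos [0.5782 0.0971 0.0727] jig [-65.5  85.2] w 0.0426 F [-0.6  0.3 -0.5] az 1.374 tz [ 0.002  0.    -1.   ] q [ 0.43  0.73 -0.89  1.81  0.69  0.95  0.3 ]
 offset [-0.0025 -0.0252 -0.0023] twist -0.19667016214551003
0.1 [-0.001 -0.013 -0.   ] -0.1
0.05 [-0.001 -0.019 -0.   ] -0.15
0.0 [-0.002 -0.025 -0.   ] -0.2
-0.05 [-0.004 -0.031 -0.   ] -0.25
-0.1 [-0.006 -0.037 -0.   ] -0.3
-0.15 [-0.008 -0.043 -0.   ] -0.35
-0.2 [-0.01  -0.049 -0.   ] -0.4
```

View pics/scene14.png

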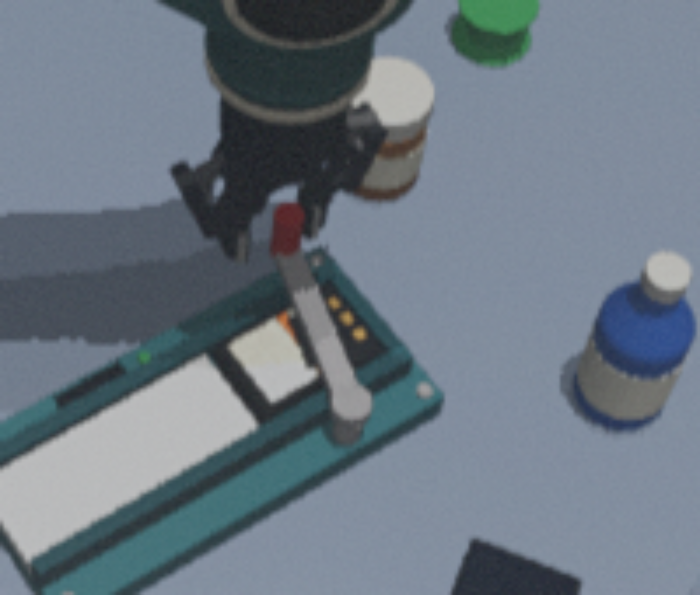

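The lever follows the fingers and the fingers clear the bigger jar. I'm going on to the stop slowly.

>>> drive_tool:
  deltas:
    - {"offset":[-0.001,-0.007,0.0],"twist":-0.05,"claw":0.5}
    - {"offset":[-0.001,-0.013,0.0],"twist":-0.1,"claw":0.5}
    - {"offset":[-0.001,-0.019,0.0],"twist":-0.15,"claw":0.5}
    - {"offset":[-0.002,-0.025,0.0],"twist":-0.2,"claw":0.5}
    - {"offset":[-0.003,-0.031,0.0],"twist":-0.2,"claw":0.5}
    - {"offset":[-0.003,-0.034,0.0],"twist":-0.2,"claw":0.5}

```text
t: 20.8
position: [0.5644, 0.0657, 0.072]
tcp_rot: [0.492, 3.102, 0.0]
force: [1.3, 0.6, -0.8]
gripper_width: 0.0425
```

>>> drive_tool:
  deltas:
    - {"offset":[0,-0.002,0.0],"twist":0,"claw":0.5}
    - {"offset":[0,-0.002,0.0],"twist":0,"claw":0.5}

```text
t: 21.0
position: [0.5636, 0.0639, 0.0719]
tcp_rot: [0.488, 3.103, -0.0]
force: [-0.2, 0.5, 0.2]
gripper_width: 0.0429
```

>>> drive_tool:
  deltas:
    - {"offset":[0,-0.002,0.0],"twist":0,"claw":0.5}
    - {"offset":[0,-0.002,0.0],"twist":0,"claw":0.5}

```text
t: 21.2
position: [0.5632, 0.0632, 0.072]
tcp_rot: [0.486, 3.103, 0.003]
force: [4.6, 7.3, -4.0]
gripper_width: 0.0427
```

```bash
python3 -c "
from h import *
from workcell import *
go([*W(-68,60),.075],np.pi/2)
for n,s,f in (('top',np.s_[100:260,200:440],3.3),('scene',np.s_[150:320,280:480],3.5)): cv2.imwrite(f'pics/{n}15.png',cv2.resize(get_image(n)[:,:,::-1][s],None,fx=f,fy=f))
"
```

```text
t 21.20 pos [0.5632 0.0632 0.072 ] jig [-69.5  48.4] w 0.0427 F [ 4.6  7.3 -4. ] az 1.57 tz [ 0.001  0.002 -1.   ] q [ 0.53  0.73 -0.94  1.86  0.72  0.94  0.52]
 offset [-0.0015  0.0116 -0.003 ] twist -0.0009231049273958902
```

View pics/scene15.png

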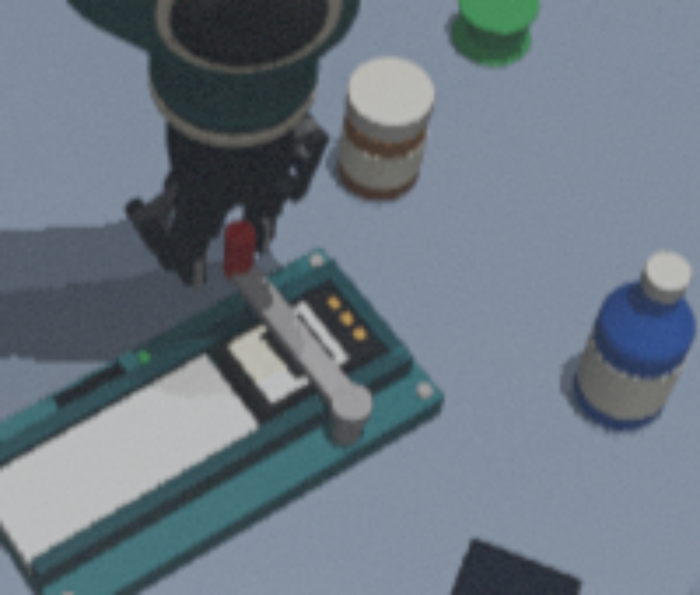

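The force rose to 8.6 N against about 1 N while swinging, with the knob at jig y ≈ 60, so the lever is on its stop. I'm centring to break contact, then going straight up and away.

>>> drive_tool:
  deltas:
    - {"offset":[0,0.006,0.0],"twist":0,"claw":0.5}
    - {"offset":[0,0.012,0.0],"twist":0,"claw":0.5}
    - {"offset":[0,0.012,0.0],"twist":0,"claw":0.5}
    - {"offset":[0,0.012,-0.03],"twist":0,"claw":0.5}
    - {"offset":[0,0.012,-0.07],"twist":0,"claw":0.5}
    - {"offset":[0,0.012,-0.11],"twist":0,"claw":0.5}
    - {"offset":[0.05,0.012,-0.14],"twist":0,"claw":0.5}
    - {"offset":[0.1,0.012,-0.15],"twist":0,"claw":0.5}
    - {"offset":[0.13,0.012,-0.15],"twist":0,"claw":0.5}
    - {"offset":[0.13,0.012,-0.15],"twist":0,"claw":0.5}

```text
t: 22.3
position: [0.4393, 0.1144, 0.2221]
tcp_rot: [0.481, 3.103, -0.006]
force: [0.8, -0.4, -0.5]
gripper_width: 0.0428
```

```bash
python3 -c "
from h import *
from workcell import *
go([*W(-68,60),.075],np.pi/2)
for n in C: cv2.imwrite(f'pics/{n}16.png',get_image(n)[:,:,::-1])
"
```

```text
t 22.30 pos [0.4393 0.1144 0.2221] jig [-203.    59.4] w 0.0428 F [ 0.8 -0.4 -0.5] az 1.573 tz [ 0.001 -0.004 -1.   ] q [ 0.74  0.32 -1.23  2.    0.35  1.06  0.62]
 offset [-0.1348  0.0008  0.1474] twist 0.0021299549416906594
```

View pics/scene16.png

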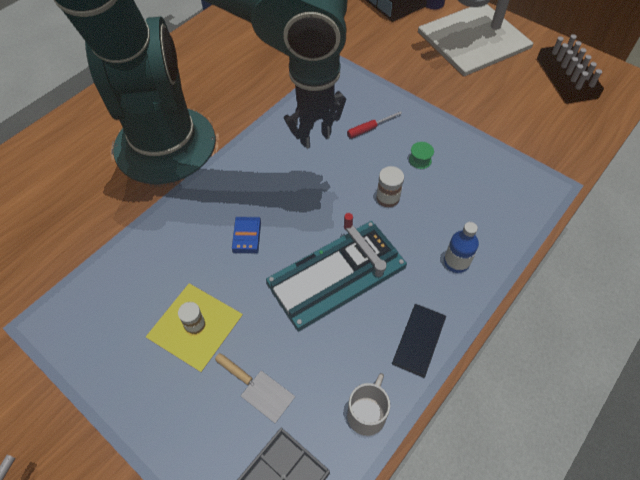

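View pics/top16.png

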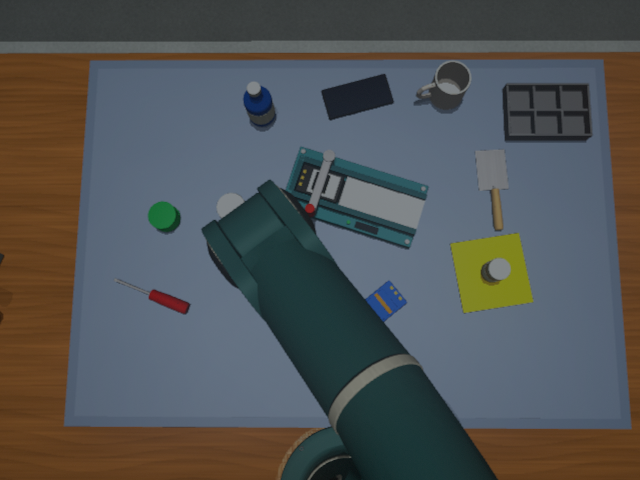

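Run:
```python
from h import *
np.set_printoptions(precision=4,suppress=True)
p=np.load("jig.npy");c,s=np.cos(p[2]),np.sin(p[2]);R=np.array([[c,-s],[s,c]])
X=tri((310,209),(348.5,217));q=np.r_[R.T@(X[:2]-p[:2]),X[2]]*1e3;print(q,np.arctan2(q[1]-59.5,57-q[0]))
a,b=[np.median([x]) for x in (0,0)]
X=tri((499,267.5),(190,310));print("jar cap",X)
```

```text
[-68.8934  59.5048  94.5606] 3.810433813067276e-05
jar cap [ 0.4512 -0.3046  0.0772]
```

Lever angle is about 0.00. The jar cap is within 4 mm of the coaster centre at z 0.077 (0.074 expected), and the bystanders are where they were. I'm letting the arm settle, then handing in.

>>> drive_tool:
  deltas:
    - {"offset":[0,0,0],"twist":0,"claw":0.5}
    - {"offset":[0,0,0],"twist":0,"claw":0.5}
    - {"offset":[0,0,0],"twist":0,"claw":0.5}

```text
t: 22.7
position: [0.4431, 0.1133, 0.2215]
tcp_rot: [-0.486, -3.103, -0.002]
force: [1.0, 0.8, -0.1]
gripper_width: 0.0427
```

```bash
python3 -c "
from workcell import *
print(close_job())"
```

```text
the job is handed in; nothing more can be done
None
```

The job is done and handed in after about 23 s of the allowed 69 s; handing in gave no verdict. I moved the jar from the pocket to the coaster, pushed the battery along the channel until it dropped into the pocket, and swung the lever shut onto its stop.

**What the last checks showed:**
- **Jar:** it stands upright, its cap within about 4 mm of the coaster's centre.
- **Battery:** the outline of a flat, seated battery fitted both camera views, while a tilted one did not. I checked this before shutting the lever and did not measure it again afterwards, though the last pictures show it still in place.
- **Lever:** the measured angle is about 0.00 rad. The force at the knob rose to about 8.6 N when it reached the stop.
- **Bystanders:** the spool, screwdriver and spatula look unmoved in the pictures.
- **Robot:** it ended clear of everything.

**Disagreements:**
- The two cameras differ by about 2–4 mm at a given point.
- The jar cap measured 77 mm high against an expected 74 mm, and the knob 95 mm against 100 mm.
- One corner of the battery label read low, at 42 mm against 50 mm. I put this down to picking the wrong pixel, since the outline fit contradicted it.
- One move was refused because its rows lacked a twist value; the arm did not move, and I resent it.

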